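# Find the tin with the die by its weight

## Task

Three closed tins that look alike stand on the rubber mat; one holds a heavy steel punch die, the other two are empty. Find the heavy tin by feel and stand it upright in the wooden tray, flat on the tray's floor, and leave the two empty tins standing upright on the mat. Set tins down rather than dropping them, and leave the hammer, the thread and the shoe last where they are.

Things in the scene. Friction and masses are not known exactly. Their poses are not given: they have to be found in the camera images.
- tin_a: one of three identical closed metal tins with fixed lid and blank paper labels: 60 (its x) x 52 (its y) x 66 mm tall, origin at the centre of its underside, z up. Which one holds the steel die cannot be seen and changes from start to start. Empty about 0.1 kg, with the die about 0.6 kg (both vary by some 15 %); the die has 2 to 6 mm of play inside. Grip it by its side walls.
- tin_b: one of three identical closed metal tins with fixed lid and blank paper labels: 60 (its x) x 52 (its y) x 66 mm tall, origin at the centre of its underside, z up. Which one holds the steel die cannot be seen and changes from start to start. Empty about 0.1 kg, with the die about 0.6 kg (both vary by some 15 %); the die has 2 to 6 mm of play inside. Grip it by its side walls.
- tin_c: one of three identical closed metal tins with fixed lid and blank paper labels: 60 (its x) x 52 (its y) x 66 mm tall, origin at the centre of its underside, z up. Which one holds the steel die cannot be seen and changes from start to start. Empty about 0.1 kg, with the die about 0.6 kg (both vary by some 15 %); the die has 2 to 6 mm of play inside. Grip it by its side walls.
- mat: square black rubber mat, 280 x 280 x 4 mm, fixed to the bench; the tins stand on it, about 110 mm or more between centres. Origin at the centre of its underside, sides along its x and y
- tray: shallow wooden tray fixed to the bench, outside 170 (its x) x 150 (its y) x 14 mm high, walls and floor 4 mm thick, so its inner floor is 4 mm above its origin (the centre of its underside) and measures 162 x 142 mm
- hammer: hammer lying on the bench beyond the work, a bystander; origin about its middle, handle along its -x
- thread: white cone of thread standing on the bench, a bystander; 60 mm across the foot, 82 mm tall, origin at the centre of its underside
- last: grey plastic shoe last standing on its sole, a bystander; about 215 (its x, toe to +x) x 74 x 90 mm, origin under its middle
Not all that is in view belongs to the job. Leave any blue or orange look-alike of the tin_b alone.

How it is judged (in metres and radians):
At the end, for the whole second after the job is handed in: The heavy tin (over 3 N on the tray) stands upright (0.1 rad) and still on the tray floor, centre within 60 (tray x) and 50 mm (tray y) of its middle; the two empty tins stand upright and still on the mat, centres within 130 mm of its middle along both sides (((x of tin_a in the frame of tray between -0.06 and 0.06 m and y of tin_a in the frame of tray between -0.05 and 0.05 m and z of tin_a in the frame of tray below 0.009 m and angle between each of tin_a, tin_b, tin_c's own z axis and vertical below 0.1 rad and linear speed of each of tin_a, tin_b, tin_c below 0.02 m/s and contact force between tin_a and tray above 3 N and x of tin_b in the frame of mat between -0.13 and 0.13 m and y of tin_b in the frame of mat between -0.13 and 0.13 m and z of each of tin_b, tin_c in the frame of mat below 0.009 m and x of tin_c in the frame of mat between -0.13 and 0.13 m and y of tin_c in the frame of mat between -0.13 and 0.13 m) or (x of tin_b in the frame of tray between -0.06 and 0.06 m and y of tin_b in the frame of tray between -0.05 and 0.05 m and z of tin_b in the frame of tray below 0.009 m and angle between each of tin_b, tin_a, tin_c's own z axis and vertical below 0.1 rad and linear speed of each of tin_b, tin_a, tin_c below 0.02 m/s and contact force between tin_b and tray above 3 N and x of tin_a in the frame of mat between -0.13 and 0.13 m and y of tin_a in the frame of mat between -0.13 and 0.13 m and z of each of tin_a, tin_c in the frame of mat below 0.009 m and x of tin_c in the frame of mat between -0.13 and 0.13 m and y of tin_c in the frame of mat between -0.13 and 0.13 m) or (x of tin_c in the frame of tray between -0.06 and 0.06 m and y of tin_c in the frame of tray between -0.05 and 0.05 m and z of tin_c in the frame of tray below 0.009 m and angle between each of tin_c, tin_a, tin_b's own z axis and vertical below 0.1 rad and linear speed of each of tin_c, tin_a, tin_b below 0.02 m/s and contact force between tin_c and tray above 3 N and x of tin_a in the frame of mat between -0.13 and 0.13 m and y of tin_a in the frame of mat between -0.13 and 0.13 m and z of each of tin_a, tin_b in the frame of mat below 0.009 m and x of tin_b in the frame of mat between -0.13 and 0.13 m and y of tin_b in the frame of mat between -0.13 and 0.13 m))); the robot touches nothing.
It fails at once if a tin is dropped or thrown: moves faster than 0.8 m/s while the fingers do not touch it ((linear speed of tin_a above 0.8 m/s and contact force between the fingers and tin_a below 0.05 N) or (linear speed of tin_b above 0.8 m/s and contact force between the fingers and tin_b below 0.05 N) or (linear speed of tin_c above 0.8 m/s and contact force between the fingers and tin_c below 0.05 N)).
It fails at once if the hammer, the thread or the shoe last is moved by more than 30 mm (distance of any of hammer, thread, last from where it was at the start of the episode above 0.03 m).
It also fails if it takes over 67 s, if anything falls off the work surface, if the arm or the gripper's body presses on something with over 40 N, if the wrist force passes 120 N, or if a joint passes its speed limit or range.

## Robot

A 6-joint arm with a two-finger parallel gripper is mounted at the origin on the work surface. World frame = base frame: x ahead of the robot, y to its left, z up, the work surface at z = 0. Lengths are in m, angles in degrees, forces in N, time in s.
With the tool pointing down it reaches from about 0.25 to 0.725 m from the base axis. Payload 9.7 kg.
Tool frame: the origin (TCP) lies between the finger pads; the fingertips stand 19 mm ahead of it and the grasp point (between the pads) is the TCP; z points along the fingers, y is the line along which they close (so a half turn about z gives the same grasp; the last joint's range is limited). The gripper opens to 85 mm and grips with 20 to 120 N. Pads are 22 mm wide; open, the fingers measure 114 mm over their backs; the gripper's body (76 mm by 85 mm) begins 54 mm behind the grasp point. The pads swing forward as they close: fully open they stand 13 mm farther back than shut.
Start: joints at [74.37, 4.979, 10.078, 95.1, 0, 90], TCP at [0.148, 0.53, 0.25] pointing down, gripper open.
Joint ranges: [-179.16, 179.16], [-48.56, 103.87], [-65.8, 70.77], [-126.05, 130.52], [-82.76, 87.17], [-180, 180]. Speed limits (degrees/s): [127.2, 127.2, 147.25, 180, 180, 180].

## Interface

Orientations are given as [roll, pitch, yaw] about the fixed x, y, z axes, in that order (R = Rz(yaw) Ry(pitch) Rx(roll)).
In Python, from workcell import telemetry, camera, calibration, workorder gives the robot as it stands.
- The arm moves only by the tool play_rows, never from a script. Its argument "increments" is a list of rows, each a list of 3 entries, a list of its own where there are three numbers: the shift along the tool's x, y, z in mm, then the turn, a rotation vector about the tool's x, y, z in degrees, then the closure, from 0 (fully open) to 1 (shut). In form: [[[x, y, z], [ax, ay, az], jaw], ...]. A call has 1 to 20 rows; each row is the pose to reach, as a shift and turn from the pose commanded when the call began, along the tool's axes at that moment; what a row does not reach only later rows make up. A row lasts 1/10 s, in which the tool goes at most 50 mm and 8.59 degrees, less where a joint would pass 70% of its speed; a pose out of reach is approached as far as the arm can. A call with a gripper value outside its range is refused whole. The fingers move at their own pace and stop on an object; "grip_force" is the grip in N (left out, the last holds). Time passes only in rows, so rows that repeat a pose let the fingers close. It gives the time, the measured TCP pose, the force, the opening and the grip force at its end, in the units of the state.
- telemetry.get_obs(): the state, without advancing time (a new reading comes with each control period).
- camera(name): name is "scene" or "top" or "wrist"; returns (picture, depth): 384x512x3 uint8, red, green, blue; 384x512 float32, m along the optical axis (not along the pixel's ray), 0 where there is no reading.
- calibration(name): a dict with "vertical_fov" (degrees; the focal length in pixels is half the picture's height over the tangent of half this angle, whatever the lens; pixels are square), "cx", "cy" (the principal point, pixels), "k1" (the pictures are not rectified: a ray, as slopes to the right and down, at radius r is drawn at 1 + k1 r^2 times it, then the intrinsics apply), "rvec" (rotation vector, rad) and "tvec" (3), from world to camera coordinates, as OpenCV has them; the wrist camera has in their place "hand_eye" (4x4, takes a point from camera to tool coordinates, whose origin is the TCP and whose axes are the flange's). Camera axes: x right, y down, z forward; pixel columns grow to the right and rows downward; lengths in m; the calibration is good to about 2 mm. A picture is of the moment at which its call begins: read the wrist's pose just before it. calibration takes no time and is no camera call.
- workorder.job_done(): hands the job in; it is judged then, once.
The state is a dict: "time": time; "q": joint angles; "qd": joint speeds; "joint_efforts": joint torques, N m; "ee_pos": TCP position; "tcp_rot": TCP orientation; "wrist_force": force on the tool from outside, world axes, zero at the start; "torque": the same for the moment, N m; "opening": finger opening in m; "grasp_force": force on a finger pad.
Only numpy, scipy, OpenCV 4.12 (cv2) and the standard library are available. Lean on these libraries where they do the work, as an engineer would, in place of code of your own. Each camera call takes 0.05 s, during which the arm holds its last target. There are 200 camera calls.

## Working session

There is one attempt and no reset: what is moved stays moved. The work goes in short steps, Python scripts to look and compute and a tool call to move; the robot and the scene stay as the last step left them, time stands still between calls to the robot, and variables do not carry over. Pictures are saved under pics/ and viewed, at most 10 in all, crops included, and the job is handed in when it is done.

Besides the shell and the picture viewer there is one more tool, called after "Request:" as name(argument=value, ...) on one line, values as JSON. play_rows: Moves the arm, as the interface text tells. Its arguments: {"type":"object","properties":{"increments":{"type":"array"},"grip_force":{"type":"number"}},"required":["increments"]}

```bash
mkdir -p pics
cat > h.py <<'E'
import numpy as np, cv2
from scipy.spatial.transform import Rotation as R
from workcell import telemetry, camera, calibration, workorder
def K(c):
    f=192/np.tan(np.radians(c["vertical_fov"])/2); return f,c["cx"],c["cy"],c["k1"]
def rays(c,px):
    f,cx,cy,k=K(c); px=np.asarray(px,float).reshape(-1,2); d=(px-[cx,cy])/f; u=d.copy()
    for _ in range(20): u=d/(1+k*(u**2).sum(1,keepdims=True))
    return np.c_[u,np.ones(len(u))]
def pose(name,c,o=None):
    if name=="wrist":
        T=np.eye(4);T[:3,:3]=R.from_euler('xyz',o["tcp_rot"],degrees=True).as_matrix();T[:3,3]=o["ee_pos"]
        T=T@np.array(c["hand_eye"]); return T[:3,:3],T[:3,3]
    Rm=R.from_rotvec(np.ravel(c["rvec"])).as_matrix(); return Rm.T,-Rm.T@np.ravel(c["tvec"])
def toplane(name,px,z,o=None):
    c=calibration(name);A,t=pose(name,c,o);d=rays(c,px)@A.T
    return t+d*((z-t[2])/d[:,2])[:,None]
def cloud(name,dep,o=None):
    c=calibration(name);A,t=pose(name,c,o);v,u=np.mgrid[:384,:512]
    p=rays(c,np.c_[u.ravel(),v.ravel()])*dep.reshape(-1,1)
    p=p@A.T+t; p[dep.ravel()==0]=np.nan
    return p.reshape(384,512,3)
E
python3 - <<'E'
from h import *
o=telemetry.get_obs();print(o)
ims=[]
for n in("scene","top"):
    p,d=camera(n);np.savez(n+".npz",p=p,d=d);cv2.imwrite(f"pics/{n}0.png",p[:,:,::-1]);print(calibration(n))
E
```

```text
{'time': 0.0, 'q': array([7.43688443e+01, 5.00928500e+00, 1.00358216e+01, 9.50989055e+01,
       6.85657122e-04, 9.00023411e+01]), 'qd': array([-0.04796761,  0.01156246, -0.02507041,  0.08263399,  0.1193356 ,
       -0.02880768]), 'joint_efforts': array([ 2.57096413e-03, -5.20392823e+01,  4.64797354e+01,  1.64259440e-02,
        1.14539894e-04, -1.57554030e-05]), 'ee_pos': array([0.14813847, 0.5294725 , 0.24961271]), 'tcp_rot': array([-1.79927631e+02, -6.82699576e-04,  1.64366502e+02]), 'wrist_force': array([-0.54562845, -0.97857428,  0.5595247 ]), 'torque': array([-0.02412111, -0.00926098, -0.05328352]), 'grasp_force': 0.0, 'opening': 0.08518044333520793}
{'vertical_fov': 45.941048292382824, 'cx': 251.04658890301835, 'cy': 190.1976385195028, 'k1': -0.14105450912451112, 'rvec': array([ 2.33473909,  1.09720273, -0.33763305]), 'tvec': array([-0.32464457, -0.31987475,  1.83652791])}
{'vertical_fov': 45.37015385140978, 'cx': 249.2683685766225, 'cy': 193.3339598876518, 'k1': -0.10210077358148566, 'rvec': array([ 2.18065667, -2.15475697,  0.10970135]), 'tvec': array([-0.00238459,  0.53129652,  1.56480118])}
```

View pics/top0.png

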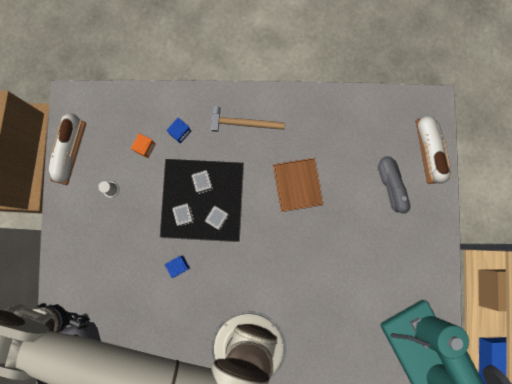

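View pics/scene0.png

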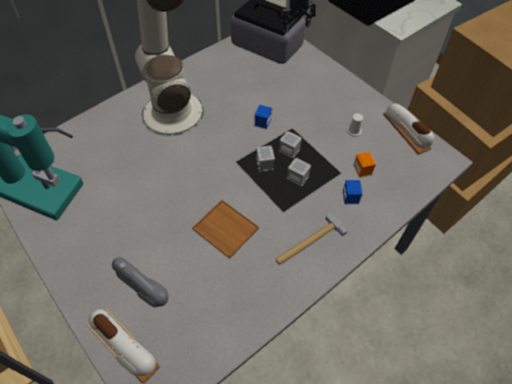

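The top view shows three white tins at about (203,181), (182,214) and (217,217) on the mat, centred near (202,200). The tray is at (298,184); the blue and orange boxes are decoys.

Run:
```python
from h import *
z=np.load("top.npz");p,d=z["p"],z["d"]; P=cloud("top",d)
def rep(n,m,zz):
    m=cv2.morphologyEx(m.astype(np.uint8),cv2.MORPH_OPEN,np.ones((2,2)))
    for c in cv2.findContours(m,cv2.RETR_EXTERNAL,cv2.CHAIN_APPROX_NONE)[0]:
        if cv2.contourArea(c)<80: continue
        w=toplane("top",c.reshape(-1,2),zz)
        (x,y),s,a=cv2.minAreaRect((w[:,:2]*1000).astype(np.float32))
        k=np.zeros(m.shape,np.uint8);cv2.drawContours(k,[c],-1,1,-1)
        print(n,np.mean(c.reshape(-1,2),0).round(),"xy",round(x),round(y),"size",np.round(s),"ang",round(a,1),"z",np.nanmedian(P[k>0][:,2]).round(3))
q=p.astype(int); mx,mn=q.max(2),q.min(2)
roi=np.zeros(mx.shape,bool);roi[155:245,155:250]=1
rep("mat",roi&(mx<60)|(roi&(mn>130)),0.004)
H=P[:,:,2]
rep("tin",roi&(H>.045)&(H<.09),0.07)
roi2=np.zeros(mx.shape,bool);roi2[145:225,260:335]=1
rep("tray",roi2&(q[:,:,0]-q[:,:,2]>40),0.014)
print(P[200,300],P[190,202],P[181,203],P[230,280])
```

```text
mat [159. 187.] xy 553 322 size [164.  25.] ang 1.9 z 0.0
mat [203. 201.] xy 507 168 size [275. 276.] ang 87.7 z 0.006
tin [218. 218.] xy 441 110 size [55. 62.] ang 59.0 z 0.072
tin [183. 216.] xy 450 225 size [63. 56.] ang 16.7 z 0.071
tin [203. 182.] xy 563 163 size [64. 55.] ang 17.5 z 0.072
tray [298. 185.] xy 564 -168 size [169. 151.] ang 10.0 z 0.006
[ 0.51273219 -0.17520661 -0.00128537] [0.53660414 0.16401632 0.06732834] [0.5665829  0.16069773 0.07330299] [ 0.40634086 -0.10507126  0.00047518]
```

```bash
cat >> h.py <<'E'
def goto(x,y,z,close):
    "tool increments (mm, deg) to a tool-down pose with the closing line at angle close"
    o=telemetry.get_obs();A=R.from_euler('xyz',o["tcp_rot"],degrees=True)
    yaw=min((close+90+k for k in(-360,-180,0,180)),key=lambda a:abs((a-o["tcp_rot"][2]+180)%360-180))
    B=R.from_euler('xyz',[180,0,yaw],degrees=True)
    print("t",round(o["time"],2),"pos",np.round(o["ee_pos"],4),"rot",np.round(o["tcp_rot"],2),"F",np.round(o["wrist_force"],2),"op",round(o["opening"],4),"q6",np.round(o["q"],0))
    print("shift",np.round(A.inv().apply(np.array([x,y,z])-o["ee_pos"])*1000,1),"turn",np.round((A.inv()*B).as_rotvec(degrees=True),2))
E
python3 -c "
from h import *
goto(.46,.16,.32,74.4);print(calibration('wrist'))"
```

```text
t 0.1 pos [0.1481 0.5295 0.2497] rot [-179.93    0.    164.37] F [-1.41  0.21 -0.79] op 0.0856 q6 [74.  5. 10. 95. -0. 90.]
shift [-399.9 -271.9  -70. ] turn [-0.07  0.   -0.03]
{'vertical_fov': 64.80153476829618, 'cx': 255.524839616503, 'cy': 192.55353348693725, 'k1': -0.07481876543181586, 'hand_eye': array([[ 3.88577547e-04, -9.49550859e-01, -3.13612843e-01,
         7.96948670e-02],
       [ 9.99999885e-01,  2.80517879e-04,  3.89689108e-04,
        -6.08114722e-04],
       [-2.82055617e-04, -3.13612959e-01,  9.49550858e-01,
        -1.24151783e-01],
       [ 0.00000000e+00,  0.00000000e+00,  0.00000000e+00,
         1.00000000e+00]])}
```

Request:
play_rows(increments=[[[-400,-272,-70],[0,0,0],0],[[-400,-272,-70],[0,0,0],0],[[-400,-272,-70],[0,0,0],0],[[-400,-272,-70],[0,0,0],0],[[-400,-272,-70],[0,0,0],0],[[-400,-272,-70],[0,0,0],0],[[-400,-272,-70],[0,0,0],0],[[-400,-272,-70],[0,0,0],0],[[-400,-272,-70],[0,0,0],0],[[-400,-272,-70],[0,0,0],0],[[-400,-272,-70],[0,0,0],0],[[-400,-272,-70],[0,0,0],0],[[-400,-272,-70],[0,0,0],0],[[-400,-272,-70],[0,0,0],0]])

```text
time: 1.5
ee_pos: [0.4594, 0.1608, 0.3202]
tcp_rot: [-180.0, -0.0, 164.5]
wrist_force: [-0.3, 0.6, 0.2]
opening: 0.085
grasp_force: 0.0
```

```bash
cat > look.py <<'E'
from h import *
import sys
o=telemetry.get_obs();p,d=camera("wrist");cv2.imwrite(f"pics/{sys.argv[1]}.png",p[:,:,::-1])
print(round(o["time"],2),o["ee_pos"],o["tcp_rot"],o["qd"].round(1))
P=cloud("wrist",d,o);H=P[:,:,2]
np.savez("w.npz",p=p,P=P)
m=((H>.058)&(H<.085)).astype(np.uint8)
for c in cv2.findContours(m,cv2.RETR_EXTERNAL,cv2.CHAIN_APPROX_NONE)[0]:
    if cv2.contourArea(c)<300: continue
    w=toplane("wrist",c.reshape(-1,2),.07,o)
    k=np.zeros(m.shape,np.uint8);cv2.drawContours(k,[c],-1,1,-1);k&=m
    pts=P[k>0];pts=pts[pts[:,2]>.064]
    r1=cv2.minAreaRect((w[:,:2]*1000).astype(np.float32));r2=cv2.minAreaRect((pts[:,:2]*1000).astype(np.float32))
    print("px",c.reshape(-1,2).mean(0).round(),"ray",np.round(r1[0]),np.round(r1[1]),round(r1[2],1),"cloud",np.round(r2[0]),np.round(r2[1]),round(r2[2],1),"z",np.median(pts[:,2]).round(4),"rgb",np.median(p[k>0],0))
E
python3 look.py w1
```

```text
1.5 [0.4594172  0.1608394  0.32021682] [-1.79997278e+02 -1.44541439e-02  1.64466027e+02] [ 0.1 -0.1  0.  -0.   0.1 -0.1]
px [436. 270.] ray [690. 375.] [61. 66.] 64.7 cloud [695. 378.] [56. 63.] 65.0 z 0.0678 rgb [236. 130.  46.]
px [281. 233.] ray [568. 167.] [66. 55.] 17.4 cloud [569. 167.] [63. 55.] 17.6 z 0.0718 rgb [167. 168. 168.]
px [505. 155.] ray [542. 479.] [22. 42.] 89.1 cloud [541. 483.] [14. 36.] 76.9 z 0.0725 rgb [101. 100.  96.]
px [217. 159.] ray [446. 114.] [54. 64.] 59.2 cloud [447. 114.] [55. 63.] 59.2 z 0.0717 rgb [168. 170. 170.]
px [308. 141.] ray [455. 229.] [63. 54.] 16.8 cloud [455. 229.] [63. 54.] 16.7 z 0.0718 rgb [168. 170. 170.]
px [283.   7.] ray [306. 235.] [55. 27.] 75.0 cloud [305. 237.] [53. 25.] 76.0 z 0.0674 rgb [ 53. 102. 198.]
```

View pics/w1.png

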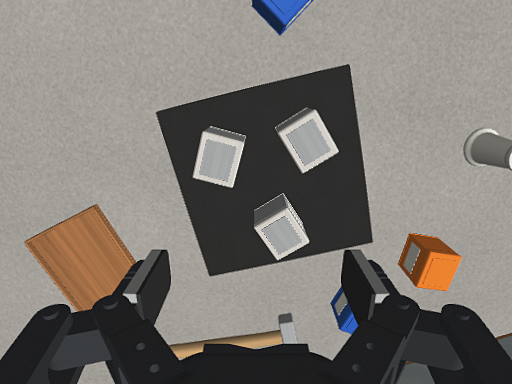

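The wrist view shows all three tins at (281,233), (217,159) and (308,141). Both views agree to about 5 mm, and heights and sizes match. I'll start with the tin at (567,166).

```bash
python3 -c "
from h import *
goto(.567,.166,.120,107.5);goto(.567,.166,.045,107.5)"
```

```text
t 1.55 pos [0.4595 0.1609 0.3203] rot [ 1.8000e+02 -1.0000e-02  1.6447e+02] F [ 0.17 -0.14  0.24] op 0.0852 q6 [ 19.  -1.  11. 103.   0.  35.]
shift [-102.3   33.7  200.2] turn [ 0.000e+00 -1.000e-02 -3.303e+01]
t 1.55 pos [0.4595 0.1609 0.3203] rot [ 1.8000e+02 -1.0000e-02  1.6447e+02] F [ 0.17 -0.14  0.24] op 0.0852 q6 [ 19.  -1.  11. 103.   0.  35.]
shift [-102.3   33.7  275.2] turn [ 0.000e+00 -1.000e-02 -3.303e+01]
```

Request:
play_rows(increments=[[[-102,34,200],[0,0,-33],0],[[-102,34,200],[0,0,-33],0],[[-102,34,200],[0,0,-33],0],[[-102,34,200],[0,0,-33],0],[[-102,34,200],[0,0,-33],0],[[-102,34,200],[0,0,-33],0],[[-102,34,200],[0,0,-33],0],[[-102,34,215],[0,0,-33],0],[[-102,34,230],[0,0,-33],0],[[-102,34,245],[0,0,-33],0],[[-102,34,260],[0,0,-33],0],[[-102,34,275],[0,0,-33],0],[[-102,34,275],[0,0,-33],0],[[-102,34,275],[0,0,-33],0]])

```text
time: 2.95
ee_pos: [0.5673, 0.1651, 0.0449]
tcp_rot: [180.0, -0.0, -162.6]
wrist_force: [0.1, 1.5, 0.4]
opening: 0.0856
grasp_force: 0.0
```

Request:
play_rows(increments=[[[0,0,0],[0,0,0],0.2],[[0,0,0],[0,0,0],0.3],[[0,0,0],[0,0,0],0.4],[[0,0,0],[0,0,0],0.6],[[0,0,0],[0,0,0],0.8],[[0,0,0],[0,0,0],0.8],[[0,0,0],[0,0,0],0.8],[[0,0,0],[0,0,0],0.8]], grip_force=50)

```text
time: 3.75
ee_pos: [0.568, 0.1656, 0.0463]
tcp_rot: [180.0, 0.1, -162.6]
wrist_force: [-1.1, 1.5, 7.3]
opening: 0.0512
grasp_force: 54.1
```

Request:
play_rows(increments=[[[0,0,-5],[0,0,0],0.8],[[0,0,-10],[0,0,0],0.8],[[0,0,-15],[0,0,0],0.8],[[0,0,-15],[0,0,0],0.8],[[0,0,-15],[0,0,0],0.8],[[0,0,-15],[0,0,0],0.8]])

```text
time: 4.35
ee_pos: [0.5673, 0.1651, 0.0599]
tcp_rot: [-180.0, -0.0, -162.6]
wrist_force: [-0.3, 0.3, -6.9]
opening: 0.0518
grasp_force: 53.4
```

Request:
play_rows(increments=[[[0,0,0],[0,0,0],0.8]])

```text
time: 4.45
ee_pos: [0.5673, 0.1652, 0.06]
tcp_rot: [-180.0, -0.0, -162.6]
wrist_force: [-0.1, -1.1, -6.4]
opening: 0.0513
grasp_force: 53.4
```

Request:
play_rows(increments=[[[0,0,0],[0,0,0],0.8]])

```text
time: 4.55
ee_pos: [0.5674, 0.1652, 0.0601]
tcp_rot: [180.0, -0.0, -162.6]
wrist_force: [0.6, 0.4, -7.1]
opening: 0.0517
grasp_force: 53.4
```

At −6.8 N this tin is the heavy one (an empty tin would read about −1 N), so I'll carry it to the tray.

```bash
python3 -c "
from h import *
goto(.566,-.166,.120,100)"
```

```text
t 4.55 pos [0.5674 0.1652 0.0601] rot [ 1.8000e+02 -2.0000e-02 -1.6263e+02] F [ 0.6   0.44 -7.11] op 0.0517 q6 [16. 11. -4. 75.  0. -1.]
shift [ 100.2 -315.7  -59.9] turn [-0.   -0.02  7.37]
```

Request:
play_rows(increments=[[[0,0,-15],[0,0,0],0.8],[[0,0,-35],[0,0,0],0.8],[[0,0,-55],[0,0,0],0.8],[[0,0,-70],[0,0,0],0.8],[[0,0,-75],[0,0,0],0.8],[[0,0,-75],[0,0,0],0.8]])

```text
time: 5.15
ee_pos: [0.5679, 0.1653, 0.1362]
tcp_rot: [-180.0, 0.1, -162.6]
wrist_force: [1.1, -0.4, -7.0]
opening: 0.051
grasp_force: 54.3
```

Weight still reads the same. Next I move over the tray, about 30 mm per row.

Request:
play_rows(increments=[[[5,-16,0],[0,0,0],0.8],[[14,-44,0],[0,0,1],0.8],[[23,-73,0],[0,0,2],0.8],[[33,-104,0],[0,0,3],0.8],[[43,-135,0],[0,0,4],0.8],[[53,-166,0],[0,0,5],0.8],[[62,-196,0],[0,0,6],0.8],[[72,-227,0],[0,0,7],0.8],[[81,-256,0],[0,0,7],0.8],[[90,-284,0],[0,0,7],0.8],[[96,-303,0],[0,0,7],0.8],[[100,-316,0],[0,0,7],0.8],[[100,-316,0],[0,0,7],0.8],[[100,-316,0],[0,0,7],0.8]])

```text
time: 6.55
ee_pos: [0.566, -0.1661, 0.1347]
tcp_rot: [180.0, -0.1, -169.7]
wrist_force: [0.2, -0.2, -6.2]
opening: 0.0509
grasp_force: 54.3
```

Run:
```python
from h import *
p,d=camera("top");cv2.imwrite("pics/top1.png",cv2.resize(p[130:260,140:350,::-1],None,fx=3,fy=3))
goto(.566,-.166,.045,100)
```

```text
t 6.6 pos [ 0.5662 -0.1657  0.1348] rot [ 1.7996e+02 -4.0000e-02 -1.6962e+02] F [ 0.28  0.22 -6.47] op 0.0512 q6 [-16.  10.   3.  83.   0. -27.]
shift [ 0.2 -0.3 89.8] turn [ 0.04 -0.04  0.38]
```

View pics/top1.png

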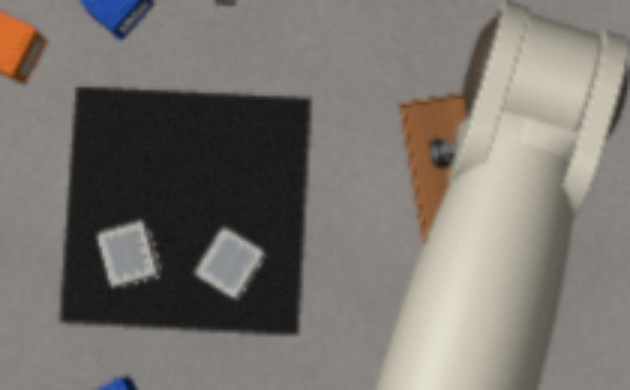

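The two empty tins stand undisturbed on the mat (crop pixels (128,253) and (229,263)), and the arm is over the tray. Now I lower the tin.

Request:
play_rows(increments=[[[0,0,8],[0,0,0],0.8],[[0,0,22],[0,0,0],0.8],[[0,0,38],[0,0,0],0.8],[[0,0,54],[0,0,0],0.8],[[0,0,68],[0,0,0],0.8],[[0,0,76],[0,0,0],0.8],[[0,0,80],[0,0,0],0.8],[[0,0,82],[0,0,0],0.8],[[0,0,84],[0,0,0],0.8],[[0,0,84],[0,0,0],0.8]])

```text
time: 7.6
ee_pos: [0.5666, -0.1663, 0.0516]
tcp_rot: [-180.0, 0.0, -169.6]
wrist_force: [0.1, -0.1, -5.9]
opening: 0.0514
grasp_force: 54.3
```

Request:
play_rows(increments=[[[0,0,1],[0,0,0],0.8],[[0,0,2],[0,0,0],0.8],[[0,0,3],[0,0,0],0.8],[[0,0,3],[0,0,0],0.8],[[0,0,3],[0,0,0],0.8]])

```text
time: 8.1
ee_pos: [0.5664, -0.1662, 0.0483]
tcp_rot: [180.0, -0.0, -169.6]
wrist_force: [0.2, 0.1, -6.5]
opening: 0.0515
grasp_force: 54.3
```

Request:
play_rows(increments=[[[0,0,0.5],[0,0,0],0.8],[[0,0,1],[0,0,0],0.8],[[0,0,1.5],[0,0,0],0.8],[[0,0,2],[0,0,0],0.8],[[0,0,2],[0,0,0],0.8]])

```text
time: 8.6
ee_pos: [0.5664, -0.1663, 0.0464]
tcp_rot: [-180.0, 0.0, -169.6]
wrist_force: [0.8, -0.4, -5.5]
opening: 0.0515
grasp_force: 54.4
```

Request:
play_rows(increments=[[[0,0,0.5],[0,0,0],0.8],[[0,0,1],[0,0,0],0.8],[[0,0,1.5],[0,0,0],0.8],[[0,0,1.5],[0,0,0],0.8],[[0,0,1.5],[0,0,0],0.8]])

```text
time: 9.1
ee_pos: [0.5664, -0.1662, 0.0463]
tcp_rot: [-180.0, 0.0, -169.6]
wrist_force: [-7.4, 2.0, 8.5]
opening: 0.0516
grasp_force: 56.0
```

Contact: +8.5 N, so the tin is on the tray floor. Releasing slowly, then going up.

Request:
play_rows(increments=[[[0,0,-1],[0,0,0],0.8],[[0,0,-1],[0,0,0],0.3],[[0,0,-1],[0,0,0],0.2],[[0,0,-1],[0,0,0],0.1],[[0,0,-1],[0,0,0],0],[[0,0,-1],[0,0,0],0],[[0,0,-1],[0,0,0],0],[[0,0,-1],[0,0,0],0],[[0,0,-1],[0,0,0],0]])

```text
time: 10.0
ee_pos: [0.5664, -0.1662, 0.0458]
tcp_rot: [-180.0, 0.0, -169.6]
wrist_force: [0.3, 0.5, -0.9]
opening: 0.0852
grasp_force: 0.0
```

Request:
play_rows(increments=[[[0,0,-10],[0,0,0],0],[[0,0,-25],[0,0,0],0],[[0,0,-45],[0,0,0],0],[[0,0,-70],[0,0,0],0],[[0,0,-100],[0,0,0],0],[[0,0,-140],[0,0,0],0],[[0,0,-190],[0,0,0],0],[[50,0,-230],[0,0,0],0],[[90,0,-250],[0,0,0],0],[[90,0,-250],[0,0,0],0],[[90,0,-250],[0,0,0],0]])

```text
time: 11.1
ee_pos: [0.4773, -0.1828, 0.2988]
tcp_rot: [-179.9, 0.2, -169.7]
wrist_force: [0.2, -0.4, -0.4]
opening: 0.0855
grasp_force: 0.0
```

```bash
python3 look.py w2
```

```text
11.1 [ 0.47728284 -0.18280156  0.29877059] [-179.85977134    0.23289556 -169.69499172] [ 1.   3.3 -1.3 -2.   0.2  0.6]
px [256. 231.] ray [ 567. -167.] [65. 54.] 10.4 cloud [ 568. -167.] [63. 54.] 10.6 z 0.0717 rgb [128. 129. 129.]
px [486. 180.] ray [446. 109.] [63. 65.] 59.0 cloud [447. 113.] [56. 63.] 58.2 z 0.0718 rgb [130. 135. 142.]
px [ 11. 173.] ray [ 546. -486.] [ 44. 149.] 89.0 cloud [ 544. -490.] [ 32. 135.] 87.2 z 0.0723 rgb [90. 90. 92.]
```

View pics/w2.png

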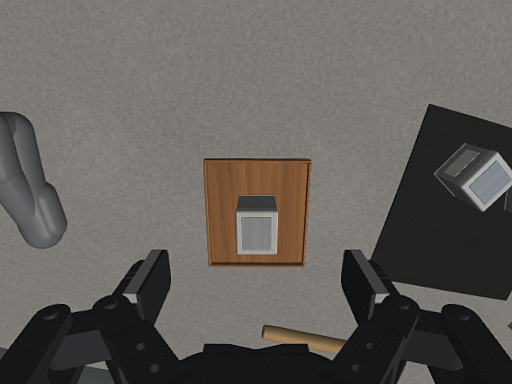

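The heavy tin stands upright near the middle of the tray (256,231), with its top at 0.072 m like the others. The empty tins stayed on the mat and the gripper is clear, so I'm handing in.

```bash
python3 -c "
from workcell import workorder
print(workorder.job_done())"
```

```text
the job is handed in; nothing more can be done
None
```

The heavy tin (about 6.8 N by feel) stands upright in the middle of the tray, the two empty tins were left untouched on the mat, and the job was handed in at about 11 s; no verdict came back.

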